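Heft two sealed grit jars and clamp each in the carrier for its weight

ROBOT

A 7-joint arm with a two-finger parallel gripper is mounted at the origin on a cart in front of the work surface, level with it; the furniture and walls round the work are solid. World frame = base frame: x ahead of the robot, y to its left, z up, the work surface at z = 0. Lengths are in m, angles in rad, forces in N, time in s.
With the tool pointing down it reaches from about 0.4 to 0.85 m from the base axis. Payload 10.4 kg.
Tool frame: the origin (TCP) lies at the very end of the fingers, on their centre line; the grasp point (between the pads) lies 19 mm behind it; z points along the fingers, y is the direction in which the jaws open and shut (so a half turn about z gives the same grasp; the last joint's range is limited). The gripper opens to 87 mm and grips with 3 to 60 N. Pads are 19 mm wide; open, the fingers measure 117 mm over their backs; the gripper's body (75 mm by 190 mm) begins 51 mm behind the grasp point.
Start: joints at [1.159, 0.332, -0.065, 1.46, 0.022, 1.35, -0.088], TCP at [0.237, -0.578, 0.223] pointing down, gripper open.
Joint ranges: [-2.6, 2.6], [-0.5, 2.12], [-1.47, 1.34], [0.16, 2.42], [-1.27, 4.41], [0.06, 2.06], [-2.6, 2.6]. Speed limits (rad/s): [2.22, 2.22, 2.79, 2.79, 3.14, 3.14, 3.14].

INTERFACE

Orientations are given as a unit quaternion [x, y, z, w].
In Python, from bench import r gives the robot as it stands.
- The arm moves only by the tool move_arm, never from a script. Its argument "deltas" is a list of rows, each a list of 5 numbers: the gripper's target within -1 to 1 (fully open at 1, half-way at 0, shut at -1), then the shift along the tool's x, y, z as a fraction of full scale, then the turn about the tool's z as a fraction of full scale. A call has 1 to 12 rows; each row shifts and turns the commanded pose from where the row before left it, along the tool's axes as they then stand; what a row does not reach is not made up. Full scale, the value 1, is 2.5 cm for a shift and 90 degrees for a turn. A row lasts 1/12 s, in which the tool goes at most 41.7 mm and 7.16 degrees, less where a joint would pass 70% of its speed; a pose out of reach is approached as far as the arm can. A call with a number of a shift or a turn outside -1 to 1 is refused whole. A call with a gripper value outside its range is refused whole. The fingers move at their own pace and stop on an object; "squeeze" is the grip in N (left out, the last holds). Time passes only in rows, so rows that do not move let the fingers close. It gives the time, the measured TCP pose, the force and the opening at its end, in the units of the state.
- r.read_state(): the state, without advancing time (a new reading comes with each control period).
- r.camera(name): name is "scene" or "top"; returns the picture (420x560x3 uint8, red, green, blue); there is no depth.
- r.camera_info(name): a dict with "K" (3x3 intrinsics, pixels), "R" (3x3) and "t" (3): a world point X has camera coordinates R X + t. Camera axes: x right, y down, z forward; pixel columns grow to the right and rows downward; lengths in m; the calibration is good to about 2 mm. A picture is of the moment at which its call begins. camera_info takes no time and is no camera call.
- r.close_job(): hands the job in, once; it reports no verdict.
Trained networks look in the newest picture that a camera, given by its name, has taken for a name from the list of things; names that differ only in an ending like _2 or _b are one class to them, and where a whole thing is asked for, a point or a joint stands for the part that bears it (a point fixed in the world has none). Each returns a list of dicts, best first, with "confidence" (0 to 1); they miss things now and then, are a little off and sometimes report something else, mostly with a low value. They report only what shows in the picture. A call takes as long as a camera call. They do not tell look-alikes from the thing itself.
- r.boxes_of(camera, label): "position" ([x, y, z] in m, in the coordinates of the camera as it stood for that picture, good to about 4 mm: the middle of the surface that is visible of it).
- r.tip_of(camera, label): "position" ([x, y, z] in m, in the coordinates of the camera as it stood for that picture, good to about 4 mm: a listed point, or the origin of a listed thing).
The state is a dict: "time": time; "joint_positions": joint angles; "joint_vel": joint speeds; "joint_torque": joint torques, N m; "ee_pos": TCP position; "eef_rot": TCP orientation; "ft_force": force on the tool from outside, world axes, zero at the start; "torque": the same for the moment, N m; "width": finger opening in m.
Only numpy, scipy, OpenCV 4.12 (cv2) and the standard library are available. Lean on these libraries where they do the work, as an engineer would, in place of code of your own. Each camera call takes 0.05 s, during which the arm holds its last target.

TASK

Two sealed white jars of mineral grit have come back from the feeding round and nobody can see how much is left in them. Pick up each jar just clear of the table and feel its weight: a jar of 230 g or more (at least half full) goes into the green carrier for the next round, a lighter one into the orange carrier for refilling. Keep the jars upright and press each one down between the spring arms of an empty clamp, gently but firmly, until they snap into its waist and its base sits fully home on the pad; stop pressing there and let go; leave the other things on the bench alone.

Things in the scene. Friction and masses are not known exactly. Their poses are not given: they have to be found in the camera images.
- jar_a: One of two identical sealed jars: opaque white, 52 mm in diameter, 95 mm tall; the ribbed blue cap, as wide, is the top 19 mm; tapered foot, a 42 mm wide waist 29 to 37 mm above the base. Origin: centre of the base, z up through the cap. Starts standing on the table. Its unseen weight, 64 g (empty) to 400 g (full), is drawn for each jar on its own: both may be heavy, or both light.
- jar_b: One of two identical sealed jars: opaque white, 52 mm in diameter, 95 mm tall; the ribbed blue cap, as wide, is the top 19 mm; tapered foot, a 42 mm wide waist 29 to 37 mm above the base. Origin: centre of the base, z up through the cap. Starts standing on the table. Its unseen weight, 64 g (empty) to 400 g (full), is drawn for each jar on its own: both may be heavy, or both light.
- green_carrier: Green carrier, for jars of 230 g or more: plate 225 x 104 mm, its top 14 mm above the table, fixed; a wire loop at each end, 29 mm high. Two spring clamps in a row along its x axis, 52 mm either side of its centre. Origin: centre of its underside. Pushing a jar's foot past the arms takes 5 to 15 N, more than its weight; they snap into its waist as the base meets the firm pad.
- orange_carrier: Orange carrier, for jars lighter than 230 g; made just like the green one, also fixed to the table.
- green_carrier_seat0 (a point): Centre of the round black pad's top, 16 mm above the table, in the green carrier's clamp at its -x end; axes as the carrier's. Centre of a jar's base when fully home. Round it four steel spring arms at 45, 135, 225, 315 degrees from x: 68 mm above the table at the tips, 74 mm across the flared tips, 48 mm across at the beads, 33 mm above the pad.
- green_carrier_seat1 (a point): Centre of the round black pad's top, 16 mm above the table, in the green carrier's clamp at its +x end; axes as the carrier's. Centre of a jar's base when fully home. Round it four steel spring arms at 45, 135, 225, 315 degrees from x: 68 mm above the table at the tips, 74 mm across the flared tips, 48 mm across at the beads, 33 mm above the pad.
- orange_carrier_seat0 (a point): Centre of the round black pad's top, 16 mm above the table, in the orange carrier's clamp at its -x end; axes as the carrier's. Centre of a jar's base when fully home. Round it four steel spring arms at 45, 135, 225, 315 degrees from x: 68 mm above the table at the tips, 74 mm across the flared tips, 48 mm across at the beads, 33 mm above the pad.
- orange_carrier_seat1 (a point): Centre of the round black pad's top, 16 mm above the table, in the orange carrier's clamp at its +x end; axes as the carrier's. Centre of a jar's base when fully home. Round it four steel spring arms at 45, 135, 225, 315 degrees from x: 68 mm above the table at the tips, 74 mm across the flared tips, 48 mm across at the beads, 33 mm above the pad.
- food_cup: Small clear cup with yellow mash, 42 mm in diameter and 38 mm tall, standing loose beyond the jars; a bystander. Origin: centre of its base.
Mind the look-alikes: they are no part of the job. Leave any brown look-alike of the jar_a alone.

How it is judged:
On the way, in this order (a step that is already met when the one before it is completed fails the run):
1. one of the jars hangs in the grip just clear of the table (base 3 to 60 mm above it, still near its place) for a moment (((height (world z) of jar_a between 0.003 and 0.06 m and contact force between jar_a and the fingers above 1 N and distance of jar_a from where it was at the start of the episode below 0.08 m) or (height (world z) of jar_b between 0.003 and 0.06 m and contact force between jar_b and the fingers above 1 N and distance of jar_b from where it was at the start of the episode below 0.08 m))), for 0.2 s.
2. once that jar has been taken away, the other hangs in the grip in the same way (((distance of jar_a from where it was at the start of the episode above 0.1 m and height (world z) of jar_b between 0.003 and 0.06 m and contact force between jar_b and the fingers above 1 N and distance of jar_b from where it was at the start of the episode below 0.08 m) or (distance of jar_b from where it was at the start of the episode above 0.1 m and height (world z) of jar_a between 0.003 and 0.06 m and contact force between jar_a and the fingers above 1 N and distance of jar_a from where it was at the start of the episode below 0.08 m))), for 0.2 s.
At the end, for the whole second after the job is handed in: Each jar stands upright (within 4 degrees), at rest and let go, in a clamp of the carrier for its weight: base centre within 4 mm sideways of the pad's centre and no more than 2.5 mm above the pad. 230 g or more belongs in green, less in orange; from 200 to 260 g either is accepted (((horizontal distance between jar_a and green_carrier_seat0 below 0.004 m and z of jar_a in the frame of green_carrier_seat0 below 0.0025 m and contact force between jar_a and green_carrier above 1.96 N) or (horizontal distance between jar_a and green_carrier_seat1 below 0.004 m and z of jar_a in the frame of green_carrier_seat1 below 0.0025 m and contact force between jar_a and green_carrier above 1.96 N) or (horizontal distance between jar_a and orange_carrier_seat0 below 0.004 m and z of jar_a in the frame of orange_carrier_seat0 below 0.0025 m and contact force between jar_a and orange_carrier below 2.55 N) or (horizontal distance between jar_a and orange_carrier_seat1 below 0.004 m and z of jar_a in the frame of orange_carrier_seat1 below 0.0025 m and contact force between jar_a and orange_carrier below 2.55 N)) and angle between each of jar_a, jar_b's own z axis and vertical below 0.07 rad and linear speed of each of jar_a, jar_b below 0.01 m/s and ((horizontal distance between jar_b and green_carrier_seat0 below 0.004 m and z of jar_b in the frame of green_carrier_seat0 below 0.0025 m and contact force between jar_b and green_carrier above 1.96 N) or (horizontal distance between jar_b and green_carrier_seat1 below 0.004 m and z of jar_b in the frame of green_carrier_seat1 below 0.0025 m and contact force between jar_b and green_carrier above 1.96 N) or (horizontal distance between jar_b and orange_carrier_seat0 below 0.004 m and z of jar_b in the frame of orange_carrier_seat0 below 0.0025 m and contact force between jar_b and orange_carrier below 2.55 N) or (horizontal distance between jar_b and orange_carrier_seat1 below 0.004 m and z of jar_b in the frame of orange_carrier_seat1 below 0.0025 m and contact force between jar_b and orange_carrier below 2.55 N))); the robot touches nothing.
It fails at once if a jar is pressed against a carrier with more than 45 N, all its contacts added up (contact force between any of jar_a, jar_b and green_carrier above 45 N or contact force between any of jar_a, jar_b and orange_carrier above 45 N).
It fails at once if a jar is tipped more than 30 degrees (angle between any of jar_a, jar_b's own z axis and vertical above 0.52 rad).
It fails at once if the cup of mash is pushed more than 25 mm or tipped (distance of food_cup from where it was at the start of the episode above 0.025 m or angle between food_cup's own z axis and vertical above 0.5 rad).
It also fails if it takes over 59 s, if anything falls off the work surface, if the arm or the gripper's body presses on something with over 40 N, if the wrist force passes 120 N, or if a joint passes its speed limit or range.

## Working session

There is one attempt and no reset: what is moved stays moved. The work goes in short steps, Python scripts to look and compute and a tool call to move; the robot and the scene stay as the last step left them, time stands still between calls to the robot, and variables do not carry over. Pictures are saved under pics/ and viewed, and the job is handed in when it is done.

Besides the shell and the picture viewer there is one more tool, called after "Request:" as name(argument=value, ...), one argument or row to a line, values as JSON. move_arm: Moves the arm, as the interface text tells. Shift numbers are shares of 2.5 cm and turn numbers shares of 90 degrees, none past 1 either way. Its arguments: {"type":"object","properties":{"deltas":{"type":"array","items":{"type":"array","items":{"type":"number"}}},"squeeze":{"type":"number"}},"required":["deltas"]}

```bash
mkdir -p pics; ls; python3 - <<'E'
from bench import r
import cv2
for n in("scene","top"):
    cv2.imwrite(f"pics/{n}0.png",r.camera(n)[:,:,::-1])
    i=r.camera_info(n);print(n,i)
    import numpy as np
    R=np.array(i["R"]);t=np.array(i["t"])
    for l in("jar_a","green_carrier_seat0","green_carrier_seat1","orange_carrier_seat0","orange_carrier_seat1","green_carrier","orange_carrier","food_cup"):
        for d in r.tip_of(n,l):
            print(n,l,np.round(R.T@(np.array(d["position"])-t),4),d["confidence"])
print(r.read_state())
E
```

```text
pics
scene {'K': array([[405.99120726,   0.        , 279.12511   ],
       [  0.        , 405.99120726, 202.40271761],
       [  0.        ,   0.        ,   1.        ]]), 'R': array([[ 0.91529345, -0.40242932, -0.01698649],
       [-0.3180886 , -0.69630906, -0.64340759],
       [ 0.24709823,  0.59430997, -0.7653353 ]]), 't': array([-0.52957235,  0.27963553,  0.74671832])}
scene jar_a [0.6573 0.341  0.0039] 0.8
scene jar_a [ 0.4863  0.01   -0.003 ] 0.57
scene jar_a [ 6.489e-01  1.480e-02 -3.000e-04] 0.57
scene green_carrier_seat0 [ 0.539  -0.1724  0.0163] 0.79
scene green_carrier_seat0 [ 0.6432 -0.1404  0.0153] 0.68
scene green_carrier_seat1 [ 0.539  -0.1724  0.0163] 0.79
scene green_carrier_seat1 [ 0.6432 -0.1404  0.0153] 0.68
scene orange_carrier_seat0 [0.5522 0.2239 0.0147] 0.88
scene orange_carrier_seat0 [0.6544 0.2096 0.0197] 0.59
scene orange_carrier_seat1 [0.5522 0.2239 0.0147] 0.88
scene orange_carrier_seat1 [0.6544 0.2096 0.0197] 0.59
scene green_carrier [ 0.5902 -0.1492 -0.0016] 0.95
scene orange_carrier [0.6082 0.2169 0.0041] 0.73
scene food_cup [ 0.4861  0.0087 -0.0008] 0
[... 1311 characters left out ...]
39
{'time': 0.9, 'joint_positions': array([ 1.15938468,  0.33221621, -0.06467833,  1.46010105,  0.02159111,
        1.34989016, -0.08850392]), 'joint_vel': array([-0.00117132,  0.00025403, -0.00114668, -0.00098548, -0.00112877,
       -0.00012042, -0.00051617]), 'joint_torque': array([-1.45247277e-04, -6.23046184e+01,  2.41320109e-02, -3.90126050e+01,
       -6.12917868e-02,  3.12775257e-02, -1.96267280e-05]), 'ee_pos': array([ 0.23694781, -0.57836929,  0.22256484]), 'eef_rot': array([9.81164857e-01, 1.93172259e-01, 1.79898955e-05, 3.63793675e-05]), 'ft_force': array([ 0.662574  , -0.0213431 , -0.67532118]), 'torque': array([0.01720704, 0.00619424, 0.02993854]), 'width': 0.08705727033337743}
```

View pics/scene0.png

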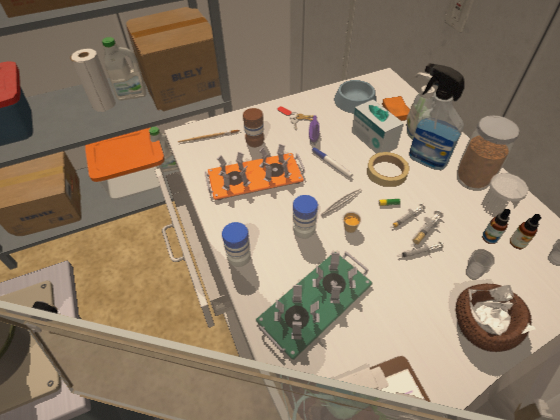

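View pics/top0.png

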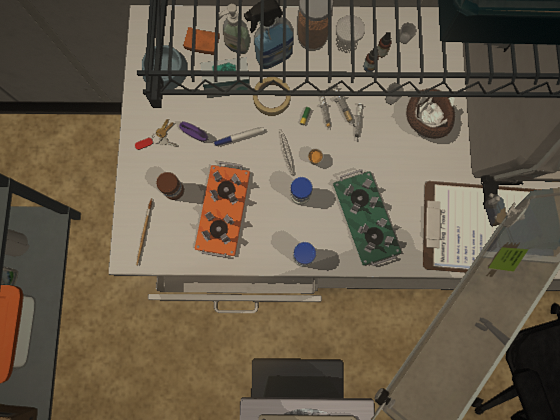

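```bash
cat > h.py <<'E'
import numpy as np,cv2
from bench import r
def proj(n,X):
    i=r.camera_info(n);R=np.array(i["R"]);t=np.array(i["t"]);K=np.array(i["K"])
    c=K@(R@np.array(X,float)+t);return c[:2]/c[2]
def back(n,uv,z):
    i=r.camera_info(n);R=np.array(i["R"]);t=np.array(i["t"]);K=np.array(i["K"])
    d=R.T@np.linalg.solve(K,[uv[0],uv[1],1.]);o=-R.T@t
    return o+d*(z-o[2])/d[2]
E
python3 - <<'E'
from h import *
for n in("scene","top"):
    print(n,proj(n,[.237,-.578,.223]),proj(n,[0,0,0]),proj(n,[0.2,0,0]),proj(n,[.2,-.5,.5]))
    im=cv2.imread(f"pics/{n}0.png");hsv=cv2.cvtColor(im,cv2.COLOR_BGR2HSV)
    m=cv2.inRange(hsv,(108,120,60),(128,255,255))
    k,l,s,c=cv2.connectedComponentsWithStats(m)
    for j in range(1,k):
        if s[j][4]>60: print(n,s[j],c[j],back(n,c[j],.095),back(n,c[j],.085))
t=cv2.imread("pics/top0.png")
a=cv2.resize(t[150:280,110:420],None,fx=2.5,fy=2.5,interpolation=cv2.INTER_CUBIC)
cv2.imwrite("pics/crop_top.png",a)
b=cv2.resize(t[150:420,360:560],None,fx=2.2,fy=2.2);cv2.imwrite("pics/crop_door.png",b)
s=cv2.imread("pics/scene0.png")
cv2.imwrite("pics/crop_scene.png",cv2.resize(s[100:370,170:400],None,fx=2.2,fy=2.2,interpolation=cv2.INTER_CUBIC))
E
```

```text
scene [162.2067008  848.46819355] [ -8.80369948 354.44072382] [102.42018649 312.56117429] [-257.67684736 1048.72358988]
scene [416 128  37  19 100] [433.11 136.22] [1.01638376 0.0767841  0.095     ] [1.02607205 0.08510905 0.085     ]
scene [294 195  23  18 318] [304.94654088 203.86163522] [0.64531773 0.01467339 0.095     ] [0.64927451 0.02203897 0.085     ]
scene [222 223  25  20 390] [234.30769231 232.33076923] [0.4870425  0.00679914 0.095     ] [0.48855455 0.0140431  0.085     ]
top [605.19234724 376.06779117] [307.14697881 468.0446272 ] [307.11646959 377.45669531] [675.52048191 427.30747942]
top [291 178  21  20 326] [301.03680982 187.18404908] [0.64716553 0.01905242 0.095     ] [0.64964645 0.01869287 0.085     ]
top [294 243  21  20 283] [304.46996466 251.21908127] [0.4928637  0.01067932 0.095     ] [0.4940318  0.01024853 0.085     ]
```

View pics/crop_top.png

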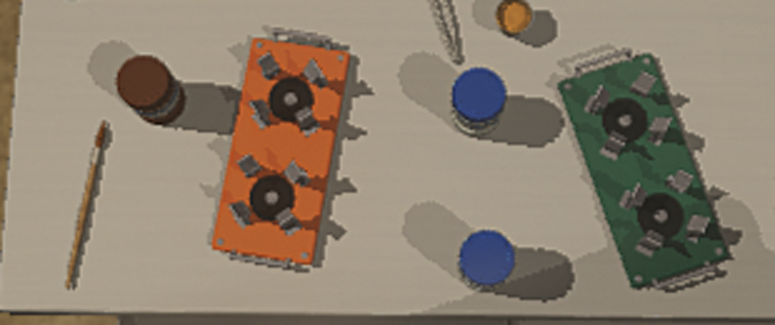

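View pics/crop_door.png

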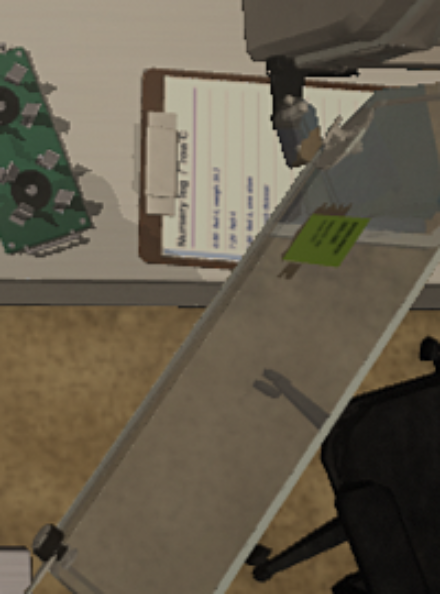

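View pics/crop_scene.png

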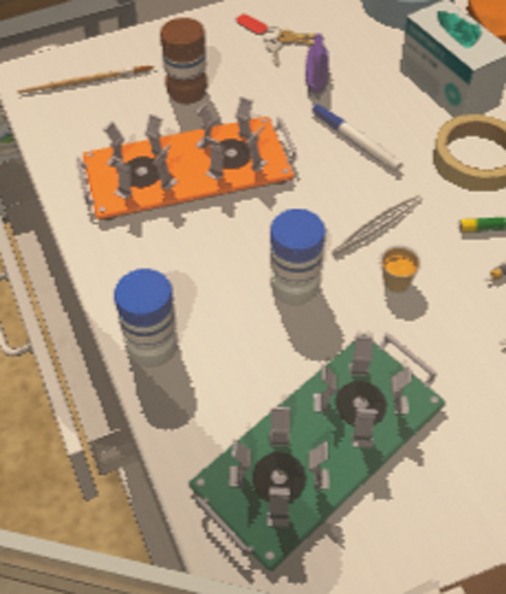

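```bash
python3 - <<'E'
from h import *
for n in("scene","top"):
    i=r.camera_info(n);print(n,-np.array(i["R"]).T@i["t"])
def P(n):
    i=r.camera_info(n);return np.array(i["K"])@np.c_[i["R"],i["t"]]
def tri(a,b):
    X=cv2.triangulatePoints(P("scene"),P("top"),np.array(a,float),np.array(b,float));return (X[:3]/X[3]).ravel()
X=tri((45,308),(382,397));print(X,proj("scene",X),proj("top",X))
s=cv2.imread("pics/scene0.png")
cv2.imwrite("pics/crop_s2.png",cv2.resize(s[270:420,0:420],None,fx=1.9,fy=1.9))
t=cv2.imread("pics/top0.png")
cv2.imwrite("pics/crop_t2.png",cv2.resize(t[170:420,360:560],None,fx=2.4,fy=2.4)[:600])
E
```

```text
scene [ 0.3891502  -0.46218483  0.74241394]
top [0.35556963 0.06131245 1.27035786]
[ 0.1998422  -0.12821755  0.26457755] [ 44.07589237 308.42330209] [381.87216078 396.53003993]
```

View pics/crop_s2.png

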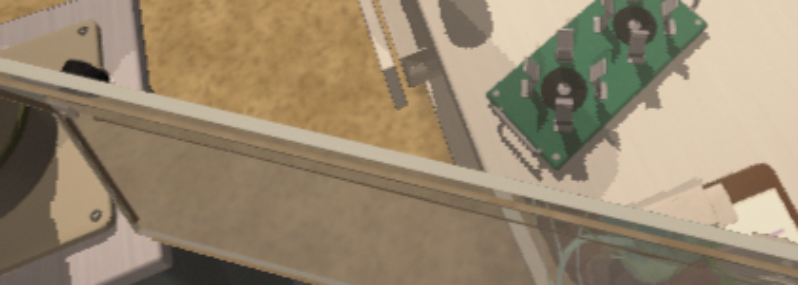

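```bash
python3 - <<'E'
from h import *
def plane(n,a,b):
    i=r.camera_info(n);P=np.array(i["K"])@np.c_[i["R"],i["t"]]
    return P.T@np.cross([*a,1.],[*b,1.])
def line(p,q):
    for y in(-.7,-.6,-.5,-.4,-.3,-.2,-.1):
        A=np.array([p[[0,2]],q[[0,2]]]);b=-np.array([p[3]+p[1]*y,q[3]+q[1]*y])
        x=np.linalg.solve(A,b);print(np.round([x[0],y,x[1]],3),proj("top",[x[0],y,x[1]]).round(),proj("scene",[x[0],y,x[1]]).round())
print("top edge");line(plane("scene",(0,303),(420,408)),plane("top",(560,259),(458,418)))
print("bottom");line(plane("scene",(74,391),(158,415)),plane("top",(483,254),(374,414)))
E
```

```text
top edge
[ 0.851 -0.7    0.43 ] [701.  39.] [1282.  623.]
[ 0.719 -0.6    0.435] [659. 105.] [905. 529.]
[ 0.586 -0.5    0.439] [613. 176.] [595. 452.]
[ 0.454 -0.4    0.444] [564. 253.] [336. 387.]
[ 0.322 -0.3    0.449] [511. 335.] [117. 332.]
[ 0.19  -0.2    0.453] [454. 425.] [-71. 285.]
[ 0.058 -0.1    0.458] [391. 522.] [-235.  244.]
bottom
[ 0.862 -0.7    0.041] [578. 114.] [707. 572.]
[ 0.731 -0.6    0.048] [546. 162.] [568. 532.]
[ 0.6   -0.5    0.055] [512. 212.] [440. 496.]
[ 0.469 -0.4    0.063] [476. 264.] [321. 462.]
[ 0.339 -0.3    0.07 ] [438. 320.] [211. 430.]
[ 0.208 -0.2    0.077] [398. 379.] [109. 401.]
[ 0.077 -0.1    0.084] [355. 442.] [ 13. 374.]
```

View pics/crop_t2.png

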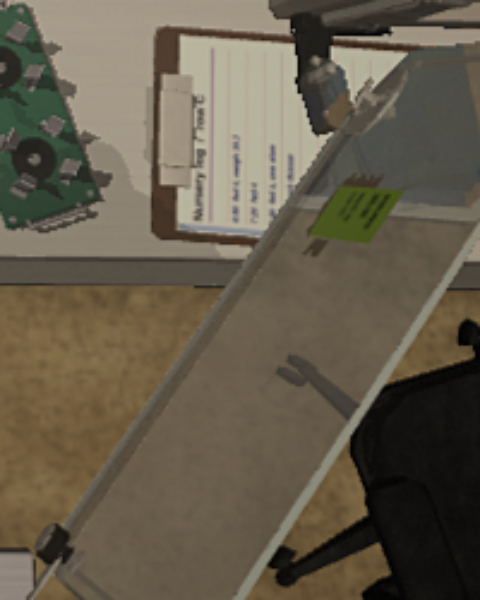

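```bash
python3 - <<'E'
from h import *
for z in (.3,.4,.5,.6,.7): print(z,back("top",(300,92),z),back("top",(150,105),z))
S=[(.643,-.1365),(.5416,-.169),(.554,.222),(.6544,.2096)]
for n in("scene","top"):
    im=cv2.imread(f"pics/{n}0.png")
    for s in S:
        u,v=proj(n,[*s,.016]);w=13
        x0,y0=int(u)-w,int(v)-w
        g=im[y0:y0+2*w+1,x0:x0+2*w+1].max(axis=2)
        m=(g<62).astype(np.uint8)
        m=cv2.morphologyEx(m,cv2.MORPH_CLOSE,np.ones((5,5),np.uint8))
        k,l,st,c=cv2.connectedComponentsWithStats(m)
        j=1+np.argmax(st[1:,4]); p=c[j]+[x0,y0]
        e=l==j
        bb=(st[j][0]+(st[j][2]-1)/2+x0, st[j][1]+(st[j][3]-1)/2+y0)
        print(n,s,np.round((u,v),1),st[j],p.round(1),back(n,p,.016).round(4),back(n,bb,.016).round(4))
    print([proj(n,[.5,0,0])])
im=cv2.imread("pics/top0.png");print(im[198-3:205,355:367].max(axis=2))
a=cv2.resize(im[155:285,190:420],None,fx=3.4,fy=3.4,interpolation=cv2.INTER_CUBIC)
cv2.imwrite("pics/crop_c.png",a)
E
```

```text
0.3 [0.79929465 0.02901411 0.3       ] [0.76782879 0.33830093 0.3       ]
0.4 [0.75356667 0.0323426  0.4       ] [0.72534352 0.30975595 0.4       ]
0.5 [0.70783869 0.0356711  0.5       ] [0.68285825 0.28121096 0.5       ]
0.6 [0.66211072 0.0389996  0.6       ] [0.64037298 0.25266598 0.6       ]
0.7 [0.61638274 0.0423281  0.7       ] [0.59788771 0.224121   0.7       ]
scene (0.643, -0.1365) [335.9 282.3] [19 13  1  1  1] [341. 282.] [ 0.6526 -0.1401  0.016 ] [ 0.6526 -0.1401  0.016 ]
scene (0.5416, -0.169) [297.  315.9] [ 11   4  13  23 134] [301.7 315. ] [ 0.5505 -0.1709  0.016 ] [ 0.5475 -0.174   0.016 ]Traceback (most recent call last):
  File "<stdin>", line 13, in <module>
    return _wrapfunc(a, 'argmax', axis=axis, out=out, **kwds)
    return bound(*args, **kwds)
ValueError: attempt to get argmax of an empty sequence
```

```bash
python3 - <<'E'
from h import *
for z in (.3,.35,.4,.45,.5,.55,.6,.7,.8):
  for px in((300,92),(150,105),(460,90)):
    X=back("top",px,z); i=r.camera_info("scene"); d=(np.array(i["R"])@X+i["t"])[2]
    print(z,px,X.round(3),proj("scene",X).round(),round(d,3))
im=cv2.imread("pics/top0.png")
cv2.imwrite("pics/shelf.png",cv2.resize(im[0:130,120:560],None,fx=1.8,fy=1.8))
a=cv2.resize(im[155:285,190:420],None,fx=3.4,fy=3.4,interpolation=cv2.INTER_CUBIC)
cv2.imwrite("pics/crop_c.png",a)
im=cv2.imread("pics/scene0.png")
a=cv2.resize(im[140:365,195:385],None,fx=2.6,fy=2.6,interpolation=cv2.INTER_CUBIC)
cv2.imwrite("pics/crop_d.png",a)
E
```

```text
0.3 (300, 92) [0.799 0.029 0.3  ] [382.  98.] 0.732
0.3 (150, 105) [0.768 0.338 0.3  ] [293.  27.] 0.908
0.3 (460, 90) [ 0.807 -0.302  0.3  ] [525. 233.] 0.537
0.35 (300, 92) [0.776 0.031 0.35 ] [375.  76.] 0.689
0.35 (150, 105) [0.747 0.324 0.35 ] [287.   9.] 0.856
0.35 (460, 90) [ 0.783 -0.283  0.35 ] [517. 204.] 0.504
0.4 (300, 92) [0.754 0.032 0.4  ] [367.  52.] 0.646
0.4 (150, 105) [0.725 0.31  0.4  ] [281. -12.] 0.804
0.4 (460, 90) [ 0.76  -0.264  0.4  ] [508. 172.] 0.471
0.45 (300, 92) [0.731 0.034 0.45 ] [358.  23.] 0.603
0.45 (150, 105) [0.704 0.295 0.45 ] [273. -35.] 0.752
0.45 (460, 90) [ 0.737 -0.246  0.45 ] [498. 135.] 0.438
0.5 (300, 92) [0.708 0.036 0.5  ] [348.  -9.] 0.56
0.5 (150, 105) [0.683 0.281 0.5  ] [264. -62.] 0.7
0.5 (460, 90) [ 0.714 -0.227  0.5  ] [486.  91.] 0.405
0.55 (300, 92) [0.685 0.037 0.55 ] [336. -47.] 0.517
0.55 (150, 105) [0.662 0.267 0.55 ] [254. -92.] 0.648
0.55 (460, 90) [ 0.69  -0.208  0.55 ] [472.  40.] 0.373
0.6 (300, 92) [0.662 0.039 0.6  ] [322. -92.] 0.474
0.6 (150, 105) [0.64  0.253 0.6  ] [ 241. -129.] 0.596
0.6 (460, 90) [ 0.667 -0.19   0.6  ] [455. -21.] 0.34
0.7 (300, 92) [0.616 0.042 0.7  ] [ 285. -212.] 0.388
0.7 (150, 105) [0.598 0.224 0.7  ] [ 209. -224.] 0.492
0.7 (460, 90) [ 0.621 -0.152  0.7  ] [ 409. -186.] 0.274
0.8 (300, 92) [0.571 0.046 0.8  ] [ 227. -399.] 0.303
0.8 (150, 105) [0.555 0.196 0.8  ] [ 160. -371.] 0.388
0.8 (460, 90) [ 0.574 -0.115  0.8  ] [ 335. -457.] 0.208
```

View pics/crop_c.png

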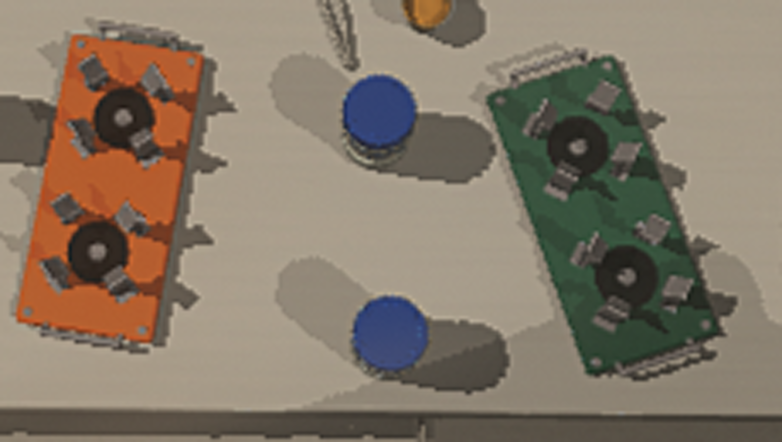

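View pics/crop_d.png

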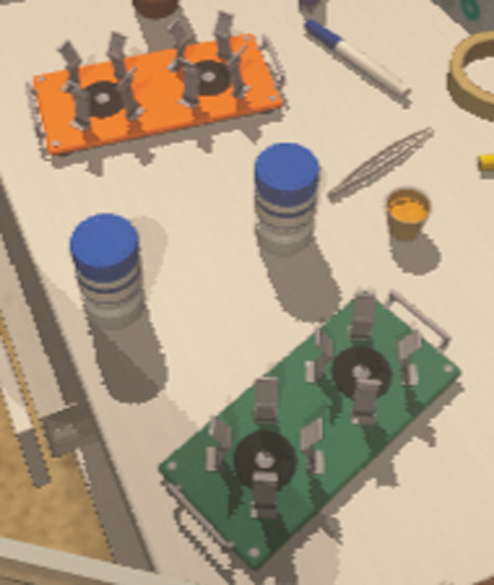

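View pics/shelf.png

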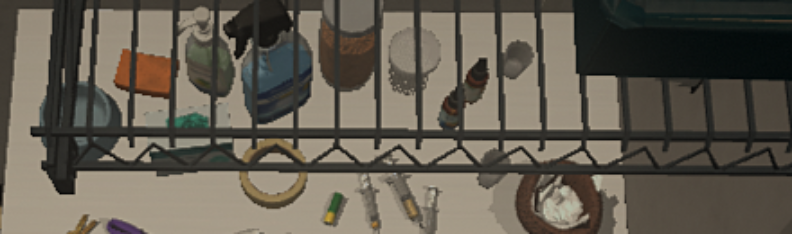

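Request:
move_arm(
  deltas=[
    [1, 0, 0, -1, 0.062],
    [1, 0, 0, -1, 0.062],
    [1, 0, 0, -1, 0.062],
    [1, 0, 0, -1, 0.062],
    [1, 0, 0, -1, 0],
    [1, 0, 0, -1, 0],
    [1, 0, 0, -1, 0],
    [1, 0, 0, -1, 0],
    [1, 0, 0, -1, 0],
    [1, 0, 0, -1, 0],
    [1, 0, 0, -1, 0],
    [1, 0, 0, -1, 0],
  ],
)

```text
time: 1.9
ee_pos: [0.2368, -0.578, 0.524]
eef_rot: [1.0, -0.0, 0.0, 0.0]
ft_force: [1.1, -0.3, 0.1]
width: 0.0869
```

```bash
python3 - <<'E'
from h import *
s=r.read_state();print(s["time"],s["joint_positions"].round(2),s["ee_pos"],s["eef_rot"],s["ft_force"])
cv2.imwrite("pics/scene1.png",r.camera("scene")[:,:,::-1])
E
```

```text
1.9 [ 1.1   0.41  0.02  0.73 -0.01  2.   -0.46] [ 0.23677528 -0.57802476  0.52403715] [ 9.99999878e-01 -3.85375525e-04  1.23302825e-04  2.83067950e-04] [ 1.08445915 -0.25054153  0.09325083]
```

View pics/scene1.png

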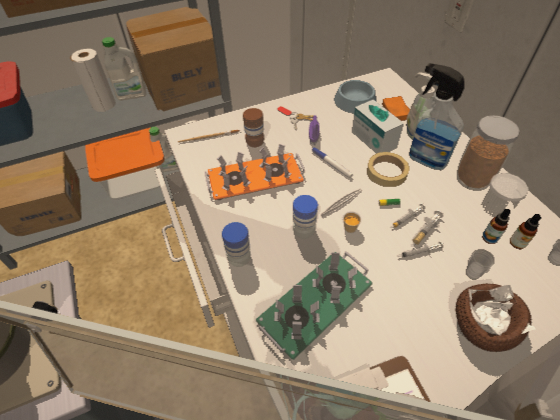

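Request:
move_arm(
  deltas=[
    [1, 0.5, -1, 0, 0],
    [1, 0.5, -1, 0, 0],
    [1, 0.5, -1, 0, 0],
    [1, 0.5, -1, 0, 0],
    [1, 0.5, -1, 0, 0],
    [1, 0.5, -1, 0, 0],
    [1, 0.5, -1, 0, 0],
    [1, 0.5, -1, 0, 0],
    [1, 0.5, -1, 0, 0],
    [1, 0.5, -1, 0, 0],
  ],
)

```text
time: 2.78
ee_pos: [0.3625, -0.327, 0.5227]
eef_rot: [1.0, -0.0, 0.0, 0.0]
ft_force: [0.6, -0.9, -0.6]
width: 0.0872
```

Request:
move_arm(
  deltas=[
    [1, 0.2, -1, 0, 0],
    [1, 0.2, -1, 0, 0],
    [1, 0.2, -1, 0, 0],
    [1, 0.2, -1, 0, 0],
    [1, 0.2, -1, 0, 0],
    [1, 0.2, -1, 0, 0],
    [1, 0.2, -1, 0, 0],
    [1, 0.2, -1, 0, 0],
    [1, 0.2, -1, 0, 0],
    [1, 0.2, -1, 0, 0],
    [1, 0.2, -1, 0.5, 0],
    [1, 0.2, -1, 0.8, 0],
  ],
)

```text
time: 3.78
ee_pos: [0.4228, -0.0271, 0.4911]
eef_rot: [1.0, -0.0, 0.002, 0.0]
ft_force: [0.8, 0.5, -0.4]
width: 0.0871
```

```bash
python3 - <<'E'
from h import *
s=r.read_state();print(s["time"],s["joint_positions"].round(2),s["ee_pos"],s["ft_force"])
cv2.imwrite("pics/top2.png",r.camera("top")[:,:,::-1])
cv2.imwrite("pics/scene2.png",r.camera("scene")[:,:,::-1])
E
```

```text
3.7833 [ 0.52 -0.1  -0.5   1.37 -0.05  1.85 -1.56] [ 0.42280486 -0.02707567  0.49109103] [ 0.7607381   0.48900571 -0.39288036]
```

View pics/top2.png

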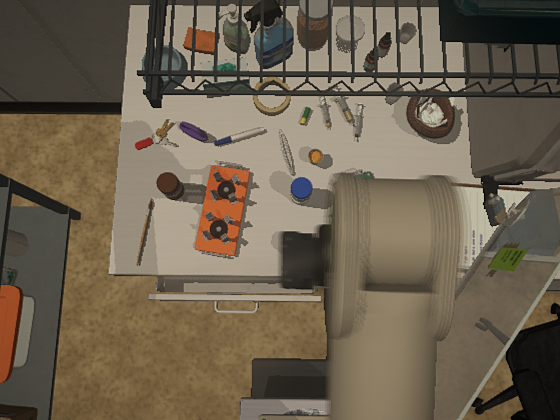

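View pics/scene2.png

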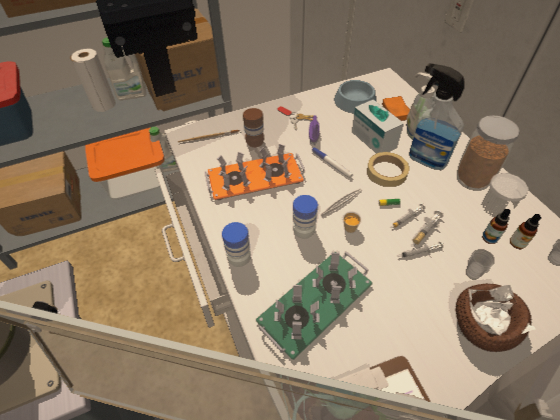

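Request:
move_arm(
  deltas=[
    [1, 0.3, -0.16, 1, 0],
    [1, 0.3, -0.16, 1, 0],
    [1, 0.3, -0.16, 1, 0],
    [1, 0.3, -0.16, 1, 0],
    [1, 0.3, -0.16, 1, 0],
    [1, 0.3, -0.16, 1, 0],
    [1, 0.3, -0.16, 1, 0],
    [1, 0.3, -0.16, 1, 0],
    [1, 0.3, -0.16, 1, 0],
    [1, 0, 0, 0.8, 0],
    [1, 0, 0, 0.8, 0],
    [1, 0, 0, 0, 0],
  ],
)

```text
time: 4.88
ee_pos: [0.4881, 0.0067, 0.2216]
eef_rot: [1.0, -0.001, -0.003, -0.0]
ft_force: [-0.6, -1.2, -0.1]
width: 0.0867
```

```bash
python3 - <<'E'
from h import *
F=[]
for k in range(4):
    im=r.camera("scene"); F.append(r.read_state()["ft_force"])
s=r.read_state();print(s["time"],s["joint_positions"].round(2),s["ee_pos"],np.round(F,2))
cv2.imwrite("pics/scene3.png",im[:,:,::-1])
E
```

```text
5.0833 [ 0.45  0.07 -0.58  1.77  0.04  1.31 -1.71] [0.49066379 0.00722031 0.22669175] [[-0.55  0.19 -0.09]
 [-0.12  0.29  0.12]
 [-0.13  0.11  0.49]
 [-0.67 -0.44  0.01]]
```

View pics/scene3.png

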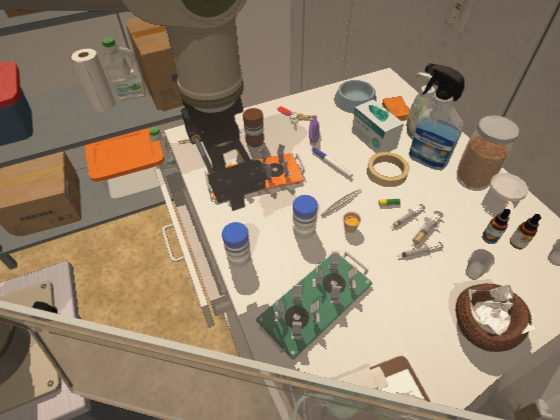

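Request:
move_arm(
  deltas=[
    [1, 0, -0.1, 0.95, 0],
    [1, 0, 0, 0.95, 0],
    [1, 0, 0, 0.95, 0],
    [1, 0, 0, 0.95, 0],
    [1, 0, 0, 0.95, 0],
    [1, 0, 0, 0.95, 0],
    [1, 0, 0, 0.95, 0],
    [0, 0, 0, 0, 0],
    [-0.5, 0, 0, 0, 0],
    [-0.5, 0, 0, 0, 0],
    [-0.5, 0, 0, 0, 0],
    [-0.5, 0, 0, 0, 0],
  ],
  squeeze=4,
)

```text
time: 6.08
ee_pos: [0.4911, 0.0099, 0.0605]
eef_rot: [1.0, -0.0, 0.001, 0.0]
ft_force: [0.4, 0.4, 0.9]
width: 0.0616
```

```bash
python3 - <<'E'
from h import *
im=r.camera("scene")
s=r.read_state();print(s["time"],s["width"],s["ee_pos"])
cv2.imwrite("pics/scene4.png",cv2.resize(im[100:350,130:400,::-1],None,fx=2.2,fy=2.2))
E
```

```text
6.1333 0.057540106931931796 [0.49079033 0.00987157 0.06011657]
```

View pics/scene4.png

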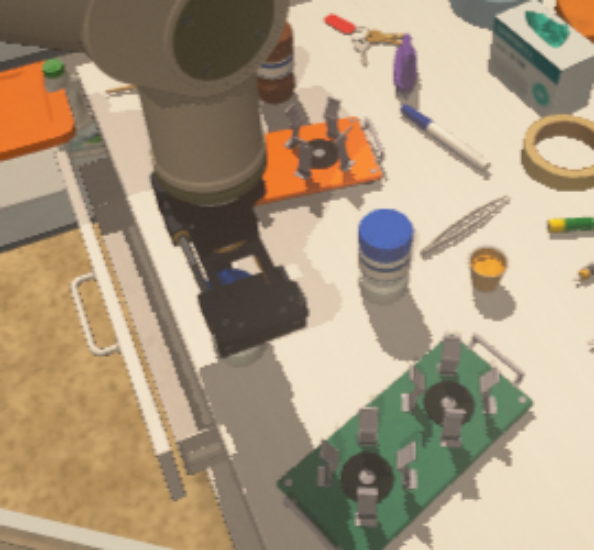

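The gripper straddles the near white jar (blue cap at crop ~(235,275)). I'll finish the centring squeeze, then open.

Request:
move_arm(
  deltas=[
    [-0.5, 0, 0, 0, 0],
    [-0.5, 0, 0, 0, 0],
    [-0.5, 0, 0, 0, 0],
    [1, 0, 0, 0, 0],
    [1, 0, 0, 0, 0],
    [1, 0, 0, 0, 0],
    [1, 0, 0, 0, 0],
  ],
)

```text
time: 6.72
ee_pos: [0.4897, 0.01, 0.0587]
eef_rot: [1.0, -0.0, -0.0, -0.0]
ft_force: [-0.8, -0.8, 0.2]
width: 0.0702
```

Request:
move_arm(
  deltas=[
    [1, 0, 0, 0, -0.077],
    [1, 0, 0, 0, -0.077],
    [1, 0, 0, 0, -0.077],
    [1, 0, 0, 0, -0.077],
    [1, 0, 0, 0, -0.077],
    [1, 0, 0, 0, -0.077],
    [1, 0, 0, 0, -0.077],
    [1, 0, 0, 0, -0.077],
    [1, 0, 0, 0, -0.077],
    [1, 0, 0, 0, -0.077],
    [1, 0, 0, 0, -0.077],
    [1, 0, 0, 0, -0.077],
  ],
)

```text
time: 7.72
ee_pos: [0.4898, 0.01, 0.0587]
eef_rot: [0.746, 0.666, -0.0, -0.0]
ft_force: [-0.7, 0.9, 1.0]
width: 0.0869
```

Request:
move_arm(
  deltas=[
    [0, 0, 0, 0, -0.076],
    [-0.5, 0, 0, 0, 0],
    [-0.5, 0, 0, 0, 0],
    [-0.5, 0, 0, 0, 0],
    [-0.5, 0, 0, 0, 0],
    [-0.5, 0, 0, 0, 0],
    [-0.5, 0, 0, 0, 0],
    [-0.5, 0, 0, 0, 0],
    [-0.5, 0, 0, 0, 0],
  ],
  squeeze=40,
)

```text
time: 8.47
ee_pos: [0.4898, 0.0099, 0.0588]
eef_rot: [0.708, 0.707, -0.0, 0.0]
ft_force: [0.8, -0.2, -0.3]
width: 0.0504
```

Request:
move_arm(
  deltas=[
    [-0.5, 0, 0, -0.4, 0],
    [-0.5, 0, 0, -0.4, 0],
    [-0.5, 0, 0, 0, 0],
    [-0.5, 0, 0, 0, 0],
    [-0.5, 0, 0, 0, 0],
  ],
)

```text
time: 8.88
ee_pos: [0.4899, 0.0098, 0.0789]
eef_rot: [0.707, 0.707, 0.0, 0.0]
ft_force: [0.3, -0.1, -1.8]
width: 0.0505
```

```bash
cat > w.py <<'E'
from h import *
F=[]
for k in range(16):
    im=r.camera("scene" if k%2 else "top"); F.append(r.read_state()["ft_force"])
    if k==0: t=im
F=np.array(F);s=r.read_state();print(s["time"],s["width"],s["ee_pos"],s["joint_positions"].round(2));print(F[:,2].round(2),F.mean(0),F.std(0))
E
python3 - <<'E'
from w import *
cv2.imwrite("pics/scene5.png",cv2.resize(im[100:350,130:400,::-1],None,fx=2.2,fy=2.2))
E
```

```text
9.6833 0.05051299962969511 [0.48990169 0.00992531 0.07879247] [ 0.62  0.27 -0.82  1.94  0.23  1.02 -0.3 ]
[-2.45 -2.2  -2.21 -1.07 -1.87 -1.81 -2.4  -1.4  -1.91 -1.79 -1.79 -1.37
 -2.73 -1.76 -1.7  -1.82] [ 0.04315953  0.15480718 -1.89222065] [0.49089599 0.48195233 0.41414231]
```

View pics/scene5.png

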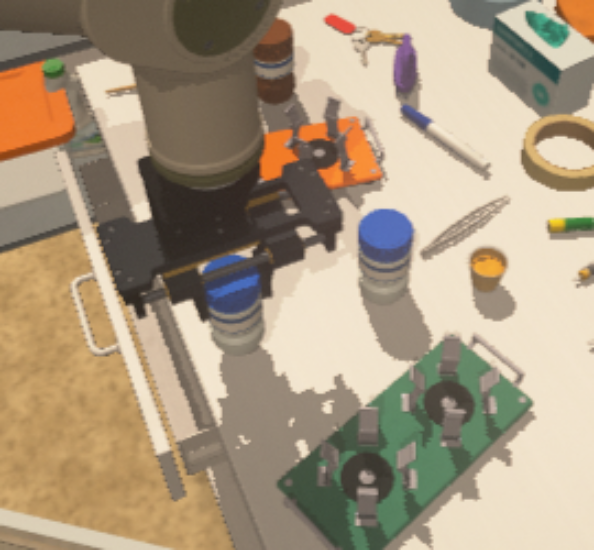

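```bash
python3 - <<'E'
from h import *
T={"of":(123,117),"on":(98,250),"gf":(577,146),"gn":(625,277)}
S={"on":(102,98),"of":(209,76),"gf":(361,372),"gn":(265,459)}
for k in T:
    a=[(x+.5)/3.4-.5+o for x,o in zip(T[k],(190,155))]
    b=[(x+.5)/2.6-.5+o for x,o in zip(S[k],(195,140))]
    A=back("top",a,.017);B=back("scene",b,.017);print(k,A.round(4),B.round(4))
E
```

```text
of [0.6597 0.2092 0.017 ] [0.6583 0.2058 0.017 ]
on [0.5579 0.2243 0.017 ] [0.5543 0.2214 0.017 ]
gf [ 0.6406 -0.1326  0.017 ] [ 0.6378 -0.1359  0.017 ]
gn [ 0.5418 -0.1658  0.017 ] [ 0.5404 -0.1696  0.017 ]
```

Request:
move_arm(
  deltas=[
    [-0.5, 0, 0, -0.8, 0],
    [-0.5, 0, 0, -0.8, 0],
    [-0.5, 0, 0, -0.8, 0],
    [-0.5, 0.4, 0.1, -0.8, 0],
    [-0.5, 0.8, 0.25, 0, 0],
    [-0.5, 0.9, 0.3, 0, 0],
    [-0.5, 1, 0.35, 0, 0],
    [-0.5, 1, 0.35, 0, 0],
    [-0.5, 1, 0.35, 0, 0],
    [-0.5, 1, 0.3, 0, 0],
    [-0.5, 0.8, 0.25, 0, 0],
    [-0.5, 0.8, 0.2, 0, 0],
  ],
)

```text
time: 10.68
ee_pos: [0.5515, 0.2037, 0.1585]
eef_rot: [0.707, 0.707, -0.0, -0.0]
ft_force: [1.2, -0.9, -1.4]
width: 0.0506
```

Request:
move_arm(
  deltas=[
    [-0.5, 0.4, 0.1, 0, 0],
    [-0.5, 0.42, 0.05, 0, 0],
    [-0.5, 0, 0, 0, 0],
  ],
)

```text
time: 10.93
ee_pos: [0.5546, 0.2247, 0.1587]
eef_rot: [0.707, 0.708, 0.0, -0.0]
ft_force: [0.1, 0.5, -1.5]
width: 0.0505
```

```bash
python3 - <<'E'
from h import *
im=r.camera("scene");t=r.camera("top")
s=r.read_state();print(s["time"],s["width"],s["ee_pos"],s["joint_positions"].round(2))
for z in(.0,.085):print(proj("scene",[.555,.223,z]))
cv2.imwrite("pics/scene6.png",cv2.resize(im[50:300,130:400,::-1],None,fx=2.2,fy=2.2))
cv2.imwrite("pics/top6.png",cv2.resize(t[130:330,110:420,::-1],None,fx=2.4,fy=2.4))
E
```

```text
11.0333 0.0505313559303797 [0.55495802 0.22221967 0.15866289] [ 0.22  0.45 -0.87  1.58  0.36  1.27 -0.71]
[234.65643852 181.55946527]
[230.99943859 156.79486581]
```

View pics/scene6.png

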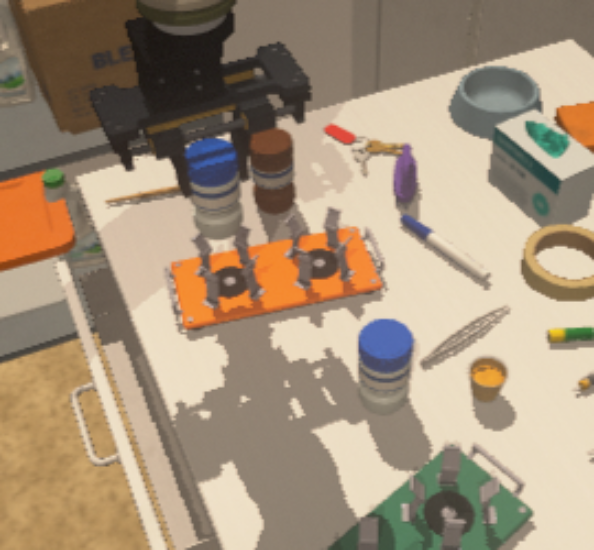

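View pics/top6.png

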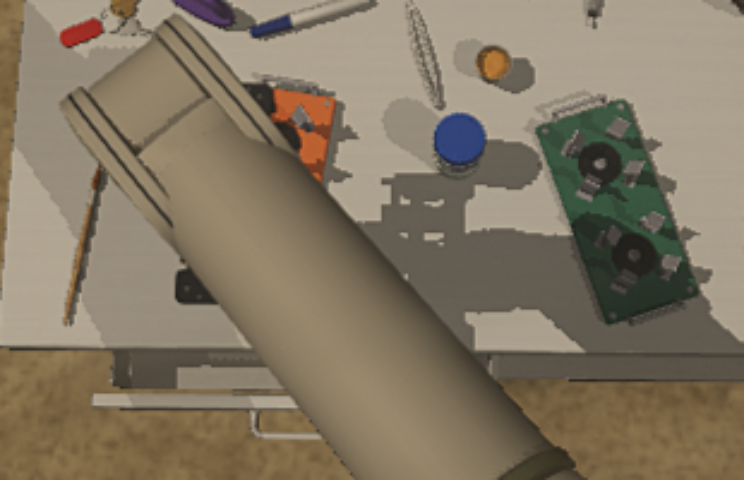

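```bash
python3 - <<'E'
from h import *
for z in(.1,.12,.14,.16,.195):
    p=proj("scene",[.555,.2222,z]);print(z,p.round(1),((p-[130,50])*2.2).round(0))
p=proj("scene",[.555,.223,.017]);print(p,((p-[130,50])*2.2).round(0))
im=cv2.imread("pics/scene6.png")
cv2.imwrite("pics/c6.png",cv2.resize(im[120:320,150:320],None,fx=3,fy=3,interpolation=cv2.INTER_CUBIC))
E
```

```text
0.1 [230.4 152.3] [221. 225.]
0.12 [229.5 145.8] [219. 211.]
0.14 [228.5 139.1] [217. 196.]
0.16 [227.4 132.2] [214. 181.]
0.195 [225.6 119.4] [210. 153.]
[233.96297448 176.86344134] [229. 279.]
```

View pics/c6.png

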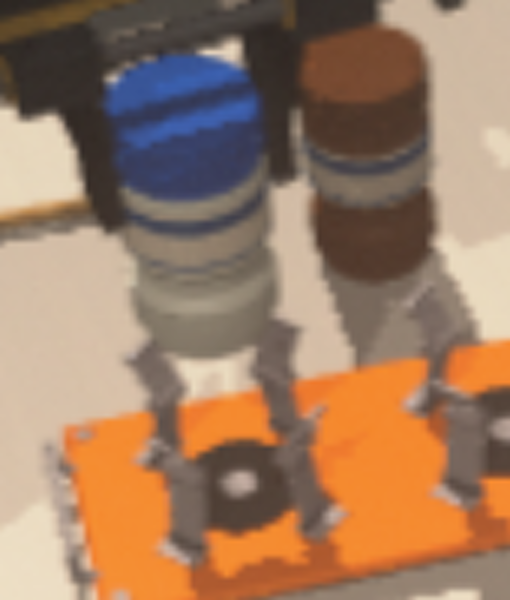

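Request:
move_arm(
  deltas=[
    [-0.5, 0, 0, 0.7, 0],
    [-0.5, 0, 0, 0.7, 0],
    [-0.5, 0, 0, 0.6, 0],
    [-0.5, 0, 0, 0.2, 0],
    [-0.5, 0, 0, 0, 0],
  ],
  squeeze=50,
)

```text
time: 11.45
ee_pos: [0.5553, 0.2224, 0.1035]
eef_rot: [0.708, 0.707, 0.0, -0.0]
ft_force: [1.6, 3.0, -2.5]
width: 0.0502
```

Request:
move_arm(
  deltas=[
    [-0.5, 0, 0, 0.16, 0],
    [-0.5, 0, 0, 0.16, 0],
    [-0.5, 0, 0, 0, 0],
  ],
)

```text
time: 11.7
ee_pos: [0.5558, 0.2228, 0.097]
eef_rot: [0.708, 0.707, 0.001, 0.001]
ft_force: [0.6, 1.5, -1.7]
width: 0.0503
```

Request:
move_arm(
  deltas=[
    [-0.5, 0, 0, 0.16, 0],
    [-0.5, 0, 0, 0.16, 0],
    [-0.5, 0, 0, 0, 0],
  ],
)

```text
time: 11.95
ee_pos: [0.5561, 0.2229, 0.0888]
eef_rot: [0.708, 0.707, 0.001, 0.001]
ft_force: [3.4, 2.9, 1.2]
width: 0.0502
```

Request:
move_arm(
  deltas=[
    [-0.5, 0.04, 0.05, 0.12, 0],
    [-0.5, 0, 0, 0.12, 0],
    [-0.5, 0, 0, 0, 0],
  ],
)

```text
time: 12.2
ee_pos: [0.5564, 0.2233, 0.0814]
eef_rot: [0.708, 0.707, -0.0, 0.0]
ft_force: [3.0, 2.7, -8.9]
width: 0.0507
```

```bash
python3 - <<'E'
from h import *
im=r.camera("scene")
s=r.read_state();print(s["time"],s["width"],s["ee_pos"],s["ft_force"])
cv2.imwrite("pics/scene7.png",cv2.resize(im[110:220,180:320,::-1],None,fx=4.5,fy=4.5))
E
```

```text
12.25 0.050439354925186725 [0.55628744 0.22323821 0.08128342] [ 3.12536058  1.72277341 -7.8545249 ]
```

View pics/scene7.png

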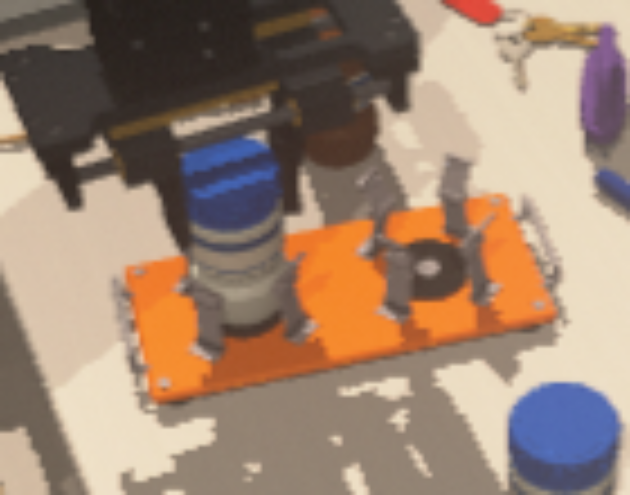

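Request:
move_arm(
  deltas=[
    [-0.5, 0.02, 0.03, 0.12, 0],
    [-0.5, 0, 0, 0.1, 0],
    [-0.5, 0, 0, 0, 0],
  ],
)

```text
time: 12.5
ee_pos: [0.5566, 0.2237, 0.0755]
eef_rot: [0.707, 0.707, -0.001, -0.0]
ft_force: [0.7, -0.1, -0.9]
width: 0.0498
```

Request:
move_arm(
  deltas=[
    [-0.5, 0, 0, 0.04, 0],
    [-0.5, 0, 0, 0, 0],
  ],
)

```text
time: 12.67
ee_pos: [0.5569, 0.2242, 0.0751]
eef_rot: [0.707, 0.707, -0.0, 0.0]
ft_force: [-0.7, 0.5, -1.7]
width: 0.0505
```

Request:
move_arm(
  deltas=[
    [-0.5, 0, 0, 0.04, 0],
    [-0.5, 0, 0, 0, 0],
  ],
)

```text
time: 12.83
ee_pos: [0.5571, 0.2244, 0.0748]
eef_rot: [0.707, 0.707, -0.0, 0.0]
ft_force: [-2.7, -1.1, 4.1]
width: 0.0509
```

Request:
move_arm(
  deltas=[
    [-0.5, 0, 0, 0.04, 0],
    [-0.5, 0, 0, 0, 0],
  ],
)

```text
time: 13.0
ee_pos: [0.5572, 0.2246, 0.0747]
eef_rot: [0.707, 0.707, 0.0, 0.0]
ft_force: [-6.0, -3.0, 12.4]
width: 0.0504
```

Request:
move_arm(
  deltas=[
    [1, 0, 0, 0, 0],
    [1, 0, 0, 0, 0],
    [1, 0, 0, 0, 0],
    [1, 0, 0, 0, 0],
    [1, 0, 0, -0.4, 0],
    [1, 0, 0, -0.8, 0],
    [1, 0, 0, -1, 0],
    [1, 0, 0, -1, 0],
    [1, -1, 0, -0.2, 0],
    [1, -1, 0, 0, 0],
  ],
)

```text
time: 13.83
ee_pos: [0.5576, 0.1763, 0.1615]
eef_rot: [0.706, 0.708, 0.002, 0.001]
ft_force: [1.1, -0.6, 0.0]
width: 0.0866
```

```bash
python3 - <<'E'
from w import *
cv2.imwrite("pics/scene8.png",cv2.resize(im[110:220,180:320,::-1],None,fx=4.5,fy=4.5))
i=r.camera_info("scene");R=np.array(i["R"]);tt=np.array(i["t"])
for d in r.tip_of("scene","jar_a"): print(R.T@(np.array(d["position"])-tt),d["confidence"])
E
```

```text
14.6333 0.08721969481555766 [0.55695881 0.17452195 0.15822841] [ 0.31  0.42 -0.87  1.62  0.33  1.26 -0.62]
[-0.46 -1.32 -0.74 -0.11  0.79 -0.14  0.19 -0.52 -0.51 -0.26  0.35  0.14
  0.23 -0.04  0.44 -1.02] [ 0.3243191  -0.3850433  -0.18601632] [1.1528045  1.31218241 0.54102625]
[ 6.58246688e-01  3.43215418e-01 -2.00879207e-04] 0.73
[0.64881678 0.01655852 0.00128139] 0.55
```

View pics/scene8.png

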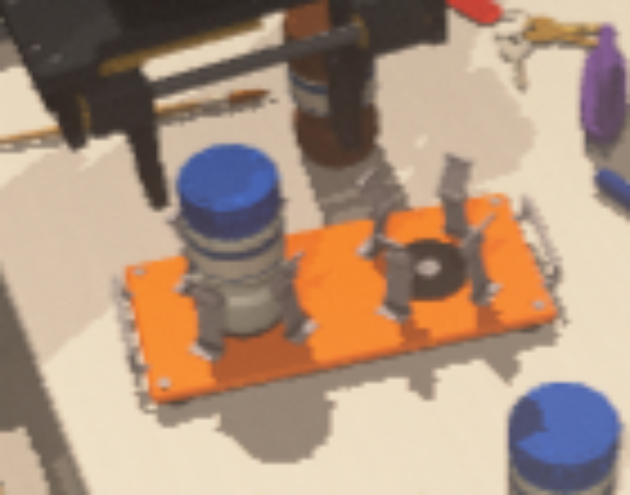

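Request:
move_arm(
  deltas=[
    [1, -0.79, 0.46, 0, 0],
    [1, -0.79, 0.46, 0, 0],
    [1, -0.79, 0.46, 0, 0],
    [1, -0.79, 0.46, 0, 0],
    [1, -0.79, 0.46, 0, 0],
    [1, -0.79, 0.46, 0, 0],
    [1, -0.79, 0.46, 0, 0],
    [1, -0.79, 0.46, 0, 0],
    [1, 0, 0, 0, 0],
  ],
  squeeze=4,
)

```text
time: 15.43
ee_pos: [0.6507, 0.0103, 0.1576]
eef_rot: [0.71, 0.705, -0.001, 0.001]
ft_force: [0.4, -1.1, -0.2]
width: 0.0869
```

```bash
python3 - <<'E'
from h import *
im=r.camera("scene")
s=r.read_state();print(s["time"],s["width"],s["ee_pos"],s["ft_force"],s["joint_positions"].round(2))
cv2.imwrite("pics/scene9.png",cv2.resize(im[100:300,220:400,::-1],None,fx=3,fy=3))
E
```

```text
15.4833 0.08726404051806819 [0.64967178 0.01316838 0.15767385] [ 0.01674778 -0.38763404  0.22004057] [ 0.46  0.54 -0.78  1.44  0.39  1.32 -0.35]
```

View pics/scene9.png

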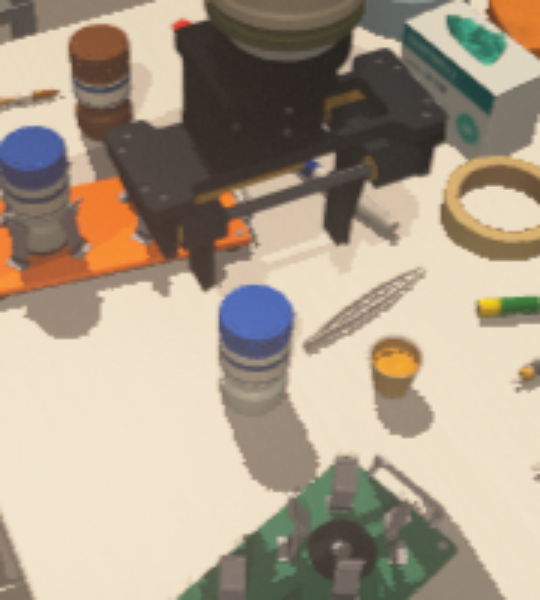

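Request:
move_arm(
  deltas=[
    [1, 0, 0, 0.9, 0],
    [1, 0, 0, 0.9, 0],
    [1, 0, 0, 0.9, 0],
    [0.3, 0, 0, 0.9, 0],
    [0, 0, 0, 0.36, 0],
    [-0.5, 0, 0, 0, 0],
    [-0.5, 0, 0, 0, 0],
    [-0.5, 0, 0, 0, 0],
    [-0.5, 0, 0, 0, 0],
    [-0.5, 0, 0, 0, 0],
    [-0.5, 0, 0, 0, 0],
    [-0.5, 0, 0, 0, 0],
  ],
)

```text
time: 16.48
ee_pos: [0.6488, 0.0165, 0.0602]
eef_rot: [0.707, 0.707, -0.0, 0.0]
ft_force: [-5.8, 0.0, 7.3]
width: 0.0514
```

Request:
move_arm(
  deltas=[
    [-0.5, 0, 0, 0, 0],
  ],
)

```text
time: 16.57
ee_pos: [0.6487, 0.0166, 0.0601]
eef_rot: [0.707, 0.707, -0.0, -0.0]
ft_force: [-4.7, 0.1, 6.3]
width: 0.0515
```

```bash
python3 - <<'E'
from h import *
im=r.camera("scene")
s=r.read_state();print(s["time"],s["width"],s["ee_pos"],s["ft_force"],s["joint_positions"].round(2))
cv2.imwrite("pics/scene10.png",cv2.resize(im[100:300,220:400,::-1],None,fx=3,fy=3))
E
```

```text
16.6167 0.05113144766277398 [0.64864741 0.0165745  0.06004054] [-4.2408024  -0.15471325  6.6291849 ] [ 0.44  0.63 -0.74  1.53  0.45  1.15 -0.39]
```

View pics/scene10.png

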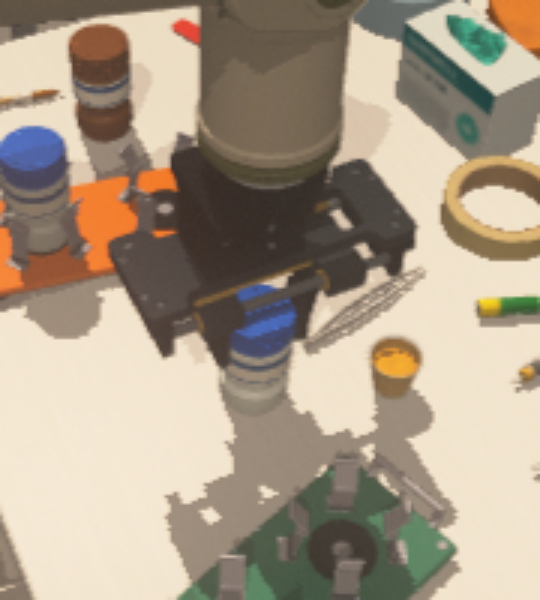

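Request:
move_arm(
  deltas=[
    [1, 0, 0, 0, 0],
    [1, 0, 0, 0, 0],
    [1, 0, 0, 0, 0],
    [1, 0, 0, 0, 0],
  ],
)

```text
time: 16.95
ee_pos: [0.6491, 0.0161, 0.0593]
eef_rot: [0.707, 0.707, 0.0, 0.0]
ft_force: [-0.2, -0.2, -0.7]
width: 0.0707
```

```bash
python3 - <<'E'
from h import *
im=r.camera("scene")
s=r.read_state();print(s["time"],s["width"],s["ee_pos"],s["ft_force"],s["joint_positions"].round(2))
cv2.imwrite("pics/scene11.png",cv2.resize(im[150:270,250:370,::-1],None,fx=4.5,fy=4.5))
E
```

```text
17.0 0.07398206713111535 [0.64906509 0.01621034 0.05929295] [-0.19233386 -0.12935764  0.28557443] [ 0.44  0.63 -0.74  1.53  0.45  1.15 -0.39]
```

View pics/scene11.png

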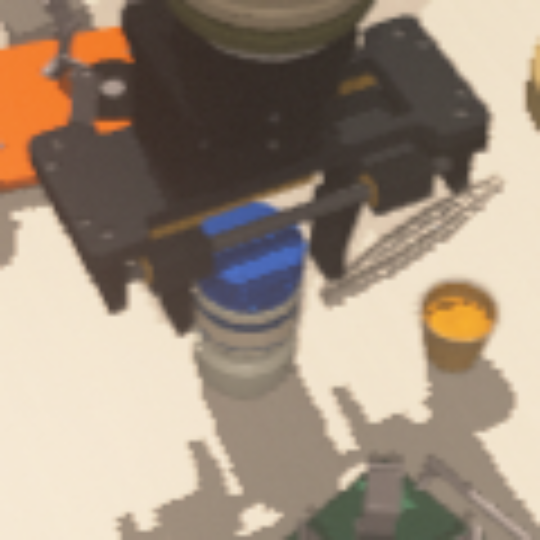

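Request:
move_arm(
  deltas=[
    [1, 0, 0, 0, 0.077],
    [1, 0, 0, 0, 0.077],
    [1, 0, 0, 0, 0.077],
    [1, 0, 0, 0, 0.077],
    [1, 0, 0, 0, 0.077],
    [1, 0, 0, 0, 0.077],
    [1, 0, 0, 0, 0.077],
    [1, 0, 0, 0, 0.077],
    [1, 0, 0, 0, 0.077],
    [1, 0, 0, 0, 0.077],
    [1, 0, 0, 0, 0.077],
    [1, 0, 0, 0, 0.077],
  ],
)

```text
time: 18.0
ee_pos: [0.649, 0.0164, 0.0593]
eef_rot: [0.998, 0.056, 0.0, 0.0]
ft_force: [0.7, 0.6, -0.1]
width: 0.087
```

Request:
move_arm(
  deltas=[
    [0, 0, 0, 0, 0.076],
    [-0.5, 0, 0, 0, 0],
    [-0.5, 0, 0, 0, 0],
    [-0.5, 0, 0, 0, 0],
    [-0.5, 0, 0, 0, 0],
    [-0.5, 0, 0, 0, 0],
    [-0.5, 0, 0, 0, 0],
    [-0.5, 0, 0, 0, 0],
    [-0.5, 0, 0, 0, 0],
  ],
  squeeze=40,
)

```text
time: 18.75
ee_pos: [0.6489, 0.0164, 0.0593]
eef_rot: [1.0, -0.0, 0.0, -0.0]
ft_force: [0.1, 1.6, -1.3]
width: 0.0507
```

```bash
python3 - <<'E'
from h import *
im=r.camera("scene")
s=r.read_state();print(s["time"],s["width"],s["ee_pos"],s["ft_force"],s["joint_positions"].round(2))
cv2.imwrite("pics/scene12.png",cv2.resize(im[150:270,250:370,::-1],None,fx=4.5,fy=4.5))
E
```

```text
18.8 0.05076388504420686 [0.6489006  0.01644347 0.05927169] [-0.59677324  0.52729651  0.06224323] [ 0.23  0.55 -0.44  1.55  0.26  1.1  -1.84]
```

View pics/scene12.png

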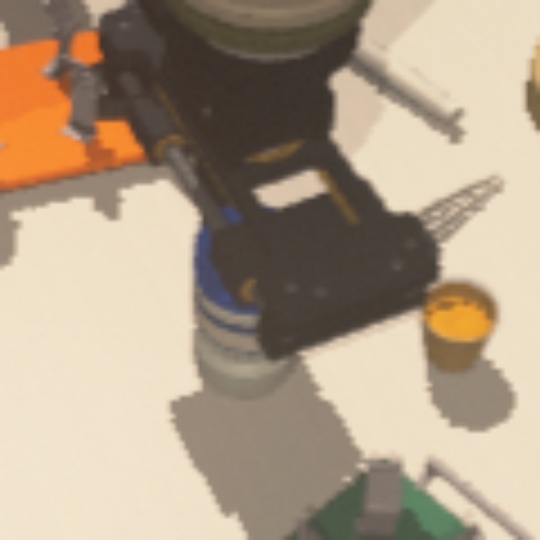

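```bash
python3 - <<'E'
from h import *
P=lambda X:((proj("scene",X)-[250,150])*4.5).round(0)
for x in(.643,.646,.649):
  for z in(.0,.015,.05,.095): print(x,z,P([x,.0164,z]))
E
```

```text
0.643 0.0 [236. 363.]
0.643 0.015 [236. 345.]
0.643 0.05 [238. 301.]
0.643 0.095 [241. 241.]
0.646 0.0 [241. 361.]
0.646 0.015 [242. 343.]
0.646 0.05 [244. 299.]
0.646 0.095 [247. 239.]
0.649 0.0 [246. 359.]
0.649 0.015 [247. 341.]
0.649 0.05 [250. 297.]
0.649 0.095 [253. 237.]
```

Request:
move_arm(
  deltas=[
    [-0.5, 0, 0, -0.4, 0],
    [-0.5, 0, 0, -0.4, 0],
    [-0.5, 0, 0, 0, 0],
    [-0.5, 0, 0, 0, 0],
    [-0.5, 0, 0, 0, 0],
  ],
)

```text
time: 19.22
ee_pos: [0.6488, 0.0162, 0.0794]
eef_rot: [1.0, -0.0, 0.0, 0.0]
ft_force: [0.1, 0.3, -3.8]
width: 0.0503
```

```bash
python3 - <<'E'
from w import *
cv2.imwrite("pics/scene13.png",cv2.resize(im[150:270,250:370,::-1],None,fx=4.5,fy=4.5))
E
```

```text
20.0167 0.05084808477912868 [0.64891561 0.01626986 0.07932454] [ 0.24  0.53 -0.45  1.53  0.25  1.13 -1.83]
[-2.77 -3.7  -3.2  -1.96 -2.72 -3.54 -3.63 -2.46 -2.93 -2.53 -3.18 -2.64
 -3.1  -4.02 -2.8  -3.37] [ 0.01528082  0.17721225 -3.03513706] [0.5281389  0.3574959  0.51902933]
```

View pics/scene13.png

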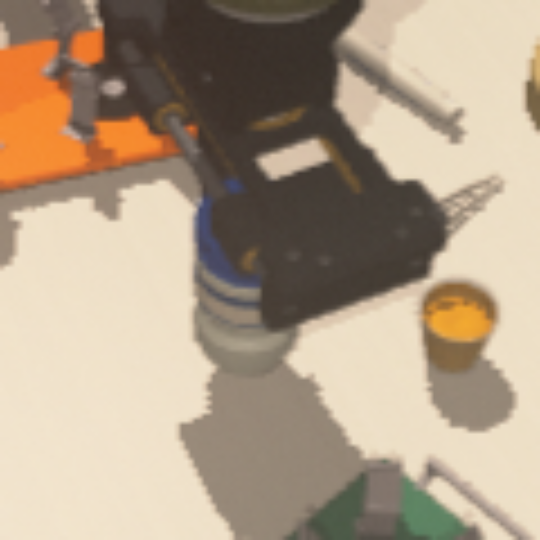

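Request:
move_arm(
  deltas=[
    [-0.5, -0.3, 0, -0.8, 0],
    [-0.5, -0.3, 0, -0.8, 0],
    [-0.5, -0.3, 0.2, -0.8, 0],
    [-0.5, -0.3, 0.5, -0.8, 0],
    [-0.5, -0.4, 0.9, 0, 0],
    [-0.5, -0.4, 1, 0, 0],
    [-0.5, -0.5, 1, 0, 0],
    [-0.5, -0.5, 1, 0, 0],
    [-0.5, -0.4, 1, 0, 0],
    [-0.5, -0.4, 0.9, 0, 0],
    [-0.5, -0.3, 0.6, 0, 0],
    [-0.5, -0.2, 0.25, 0, 0],
  ],
)

```text
time: 21.02
ee_pos: [0.5401, -0.1705, 0.1594]
eef_rot: [1.0, -0.002, -0.0, 0.001]
ft_force: [-0.1, -0.6, -2.3]
width: 0.0508
```

Request:
move_arm(
  deltas=[
    [-0.5, 0, 0, 0, 0],
    [-0.5, 0, 0, 0, 0],
  ],
)

```text
time: 21.18
ee_pos: [0.5416, -0.1664, 0.1594]
eef_rot: [1.0, -0.0, 0.0, -0.0]
ft_force: [-0.3, 0.9, -3.0]
width: 0.0504
```

```bash
python3 - <<'E'
from h import *
im=r.camera("scene")
s=r.read_state();print(s["time"],s["width"],s["ee_pos"],s["ft_force"],s["joint_positions"].round(2))
x,y,z=s["ee_pos"]
P=lambda X:((proj("scene",X)-[220,230])*3.3).round(0)
for h in(0,.02,.05,.095):print(h,P([x,y,z-.0593+h]))
print("pad",P([.5415,-.1675,.017]))
cv2.imwrite("pics/scene14.png",cv2.resize(im[230:400,220:400,::-1],None,fx=3.3,fy=3.3))
E
```

```text
21.2333 0.05065983372444086 [ 0.54189788 -0.16566933  0.15945657] [ 0.8061287   0.62657454 -3.9771072 ] [ 0.56  0.28 -0.4   1.68  0.11  1.2  -1.44]
0 [255. 209.]
0.02 [255. 191.]
0.05 [256. 162.]
0.095 [258. 114.]
pad [253. 281.]
```

View pics/scene14.png

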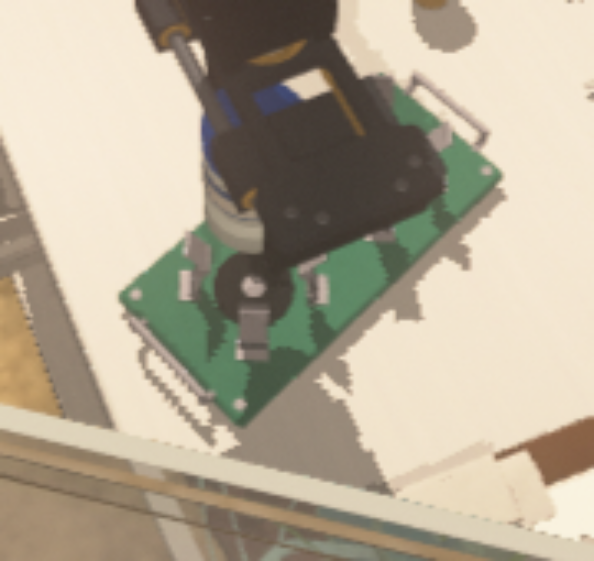

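Request:
move_arm(
  deltas=[
    [-0.5, 0, 0.09, 0.7, 0],
    [-0.5, 0, 0, 0.7, 0],
    [-0.5, 0, 0, 0.6, 0],
    [-0.5, 0, 0, 0.2, 0],
    [-0.5, 0, 0, 0, 0],
  ],
  squeeze=50,
)

```text
time: 21.65
ee_pos: [0.542, -0.1685, 0.1038]
eef_rot: [1.0, 0.001, 0.0, -0.0]
ft_force: [2.5, -1.5, -3.1]
width: 0.0502
```

Request:
move_arm(
  deltas=[
    [-0.5, 0, 0, 0.16, 0],
    [-0.5, 0, 0, 0.16, 0],
    [-0.5, 0, 0, 0, 0],
  ],
)

```text
time: 21.9
ee_pos: [0.5423, -0.1689, 0.0974]
eef_rot: [1.0, 0.0, 0.001, 0.0]
ft_force: [1.7, 0.6, -4.0]
width: 0.0505
```

Request:
move_arm(
  deltas=[
    [-0.5, 0.03, 0, 0.16, 0],
    [-0.5, 0, 0, 0.16, 0],
    [-0.5, 0, 0, 0, 0],
  ],
)

```text
time: 22.15
ee_pos: [0.5429, -0.1692, 0.089]
eef_rot: [1.0, -0.0, 0.001, 0.0]
ft_force: [4.0, -0.7, -3.5]
width: 0.0506
```

Request:
move_arm(
  deltas=[
    [-0.5, 0.02, 0, 0.12, 0],
    [-0.5, 0, 0, 0.12, 0],
    [-0.5, 0, 0, 0, 0],
  ],
)

```text
time: 22.4
ee_pos: [0.5419, -0.1693, 0.0815]
eef_rot: [1.0, -0.0, -0.001, -0.0]
ft_force: [1.4, -0.9, -10.5]
width: 0.0503
```

Request:
move_arm(
  deltas=[
    [-0.5, 0, 0, 0.12, 0],
    [-0.5, 0, 0, 0.1, 0],
    [-0.5, 0, 0, 0, 0],
  ],
)

```text
time: 22.65
ee_pos: [0.5418, -0.1695, 0.0759]
eef_rot: [1.0, -0.0, -0.001, -0.0]
ft_force: [-0.7, 0.1, -3.4]
width: 0.0505
```

Request:
move_arm(
  deltas=[
    [-0.5, 0, 0, 0.04, 0],
    [-0.5, 0, 0, 0, 0],
  ],
)

```text
time: 22.82
ee_pos: [0.5424, -0.1696, 0.0756]
eef_rot: [1.0, -0.0, -0.0, -0.0]
ft_force: [-0.2, 0.3, -3.3]
width: 0.0505
```

Request:
move_arm(
  deltas=[
    [-0.5, 0, 0, 0.04, 0],
    [-0.5, 0, 0, 0, 0],
  ],
)

```text
time: 22.98
ee_pos: [0.5428, -0.1697, 0.0752]
eef_rot: [1.0, -0.0, 0.0, 0.0]
ft_force: [-1.2, -0.1, 1.5]
width: 0.0503
```

Request:
move_arm(
  deltas=[
    [-0.5, 0, 0, 0.04, 0],
    [-0.5, 0, 0, 0, 0],
  ],
)

```text
time: 23.15
ee_pos: [0.5431, -0.1696, 0.0751]
eef_rot: [1.0, -0.0, 0.001, 0.0]
ft_force: [-3.8, 1.8, 8.9]
width: 0.0501
```

Home on the firm pad (force rises to about 9 N with z at 0.0751). Let go, rise and check.

Request:
move_arm(
  deltas=[
    [1, 0, 0, 0, 0],
    [1, 0, 0, 0, 0],
    [1, 0, 0, 0, 0],
    [1, 0, 0, 0, 0],
    [1, 0, 0, -0.4, 0],
    [1, 0, 0, -0.8, 0],
    [1, 0, 0, -1, 0],
    [1, 0, 0, -1, 0],
    [1, -0.4, -1, -1, 0],
    [1, -0.4, -1, -1, 0],
    [1, -0.4, -1, 0, 0],
    [1, -0.4, -1, 0, 0],
  ],
)

```text
time: 24.15
ee_pos: [0.503, -0.0685, 0.2063]
eef_rot: [1.0, -0.0, 0.002, 0.0]
ft_force: [-0.1, 0.9, -0.5]
width: 0.0865
```

Request:
move_arm(
  deltas=[
    [1, -0.4, -1, 0, 0],
    [1, -0.4, -1, 0, 0],
    [1, -0.2, -1, 0, 0],
    [1, 0, -0.5, 0, 0],
    [1, 0, 0, 0, 0],
    [1, 0, 0, 0, 0],
  ],
)

```text
time: 24.65
ee_pos: [0.4778, 0.0183, 0.2045]
eef_rot: [1.0, 0.0, 0.0, 0.0]
ft_force: [0.2, -1.8, -0.4]
width: 0.0869
```

```bash
python3 - <<'E'
from w import *
for n,x in(("scene",im),("top",r.camera("top"))):
    cv2.imwrite(f"pics/{n}15.png",cv2.resize(x[130:370,150:420,::-1],None,fx=2.3,fy=2.3))
    i=r.camera_info(n);R=np.array(i["R"]);tt=np.array(i["t"])
    for l in("jar_a","food_cup"):
        for d in r.tip_of(n,l): print(n,l,(R.T@(np.array(d["position"])-tt)).round(4),d["confidence"])
E
```

```text
25.45 0.08675509756867282 [0.4776498  0.01794563 0.20379094] [ 0.41  0.05 -0.55  1.84  0.03  1.26 -1.72]
[-0.56 -0.36 -0.9   0.45 -0.06  0.13 -0.24 -0.38  0.12 -0.14 -0.41 -0.18
 -0.15  0.1   0.48  0.09] [ 0.08221453 -0.22857112 -0.1251024 ] [0.36029973 0.40582938 0.34636177]
scene jar_a [0.655  0.3426 0.0031] 0.85
scene jar_a [0.5552 0.2238 0.0138] 0.79
scene jar_a [ 0.5415 -0.1713  0.0147] 0.74
scene food_cup [ 7.433e-01 -2.170e-02 -1.000e-04] 0.54
top jar_a [ 0.6542  0.3484 -0.0009] 0.82
top jar_a [0.5597 0.2244 0.0198] 0.77
top jar_a [ 0.5458 -0.1705  0.0154] 0.61
top food_cup [ 0.7462 -0.0175  0.0018] 0.74
top food_cup [0.5547 0.2204 0.0159] 0.61
```

View pics/scene15.png

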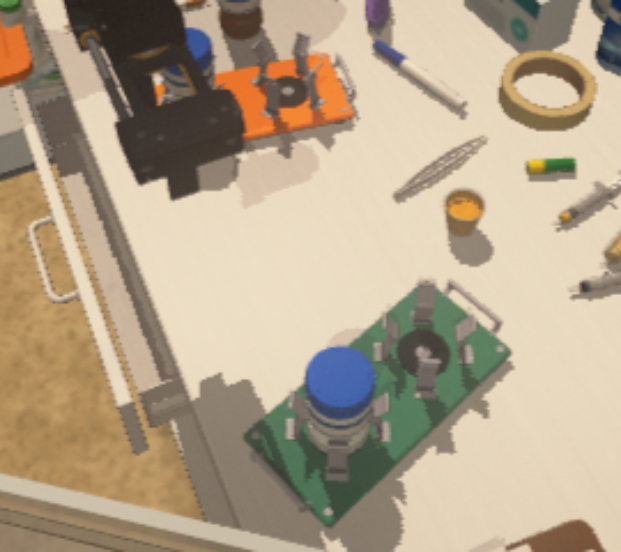

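View pics/top15.png

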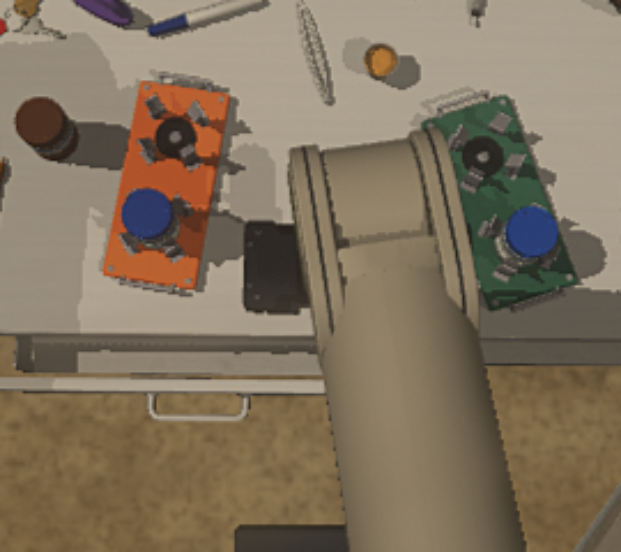

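```bash
python3 -c "
from bench import r
print(r.read_state()['joint_vel'].round(3));print(r.close_job())"
```

```text
[-0.002  0.001 -0.001  0.    -0.001  0.002 -0.   ]
the job is handed in; nothing more can be done
None
```

Both jars are weighed and clamped, and I handed the job in at about 25.5 s; no verdict was reported.

| Jar | Pulled down on the wrist by | Roughly | Placed in |
|---|---|---|---|
| Near jar | 1.7–1.9 N | 175–195 g | Orange carrier, near clamp |
| Far jar | 2.9–3.0 N | 295–310 g | Green carrier, near clamp |

- **Seating:** each jar snapped in with a pull of about 8–10 N. It then met the firm pad with a press of about 12 N for the orange and 9 N for the green. The fingertip height at that point matched a base on the pad to about 0.5 mm.
- **Final pictures:** both jars stand upright in their clamps and the gripper is open and clear. The cup of mash is within about 3 mm of where it was first measured, and I did not touch the brown look-alike.
- **Disagreements:** the two cameras differed by up to about 4 mm on the clamp and jar positions, so I took their average and let the side forces from the spring arms guide the last millimetre. During the first light centring squeeze on the far jar, the wrist showed about 7 N up and 6 N sideways. Both went back to zero when I opened the fingers.

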